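# Pointing check before the forming table goes down

### The arm

A 6-joint arm with a two-finger parallel gripper is mounted at the origin on the work surface. World frame = base frame: x ahead of the robot, y to its left, z up, the work surface at z = 0. Lengths are in m, angles in degrees, forces in N, time in s.
With the tool pointing down it reaches from about 0.35 to 0.875 m from the base axis. Payload 4.2 kg.
Tool frame: the origin (TCP) lies midway between the tips of the shut fingers; the grasp point (between the pads) lies 19 mm behind it; z points along the fingers, y is the direction in which the jaws open and shut (so a half turn about z gives the same grasp; the last joint's range is limited). The gripper opens to 87 mm and grips with 3 to 60 N. Pads are 19 mm wide; open, the fingers measure 117 mm over their backs; the gripper's body (75 mm by 190 mm) begins 51 mm behind the grasp point.
Start: joints at [-57.491, 22.042, 0.453, 0, -68.411, -14.817], TCP at [0.19, -0.595, 0.223] pointing down, gripper open.
Joint ranges: [-179.83, 179.83], [-69.29, 118.12], [-61.27, 80.66], [-181.25, 117.63], [-171.15, -9.14], [-177.46, 177.46]. Speed limits (degrees/s): [159.86, 159.86, 180, 180, 180, 180].

### API

Orientations are given as a 3x3 rotation matrix whose columns are the frame's x, y, z axes.
In Python, from station import sense, capture, get_calibration, finish_job, spot_in, spot_point gives the robot as it stands.
- The arm moves only by the shell command python3 -m inch 'ROWS'. ROWS is JSON, a list of rows, each an object with "fingers": the finger opening in cm, from 0 to 8.7; "delta_pos": the shift along the tool's x, y, z in cm, a list of three; "spin": the turn about the tool's z in degrees. In form: [{"fingers": fingers, "delta_pos": [dx, dy, dz], "spin": spin}, ...]. A call has 1 to 20 rows; each row is the pose to reach, as a shift and turn from the pose commanded when the call began, along the tool's axes at that moment; what a row does not reach only later rows make up. A row lasts 1/10 s, in which the tool goes at most 50 mm and 8.59 degrees, less where a joint would pass 70% of its speed; a pose out of reach is approached as far as the arm can. A call with a gripper value outside its range is refused whole. The fingers move at their own pace and stop on an object; the grip force is fixed at half the most. Time passes only in rows, so rows that repeat a pose let the fingers close. It gives the time, the measured TCP pose, the force and the opening at its end, in the units of the state.
- sense(): the state, without advancing time (a new reading comes with each control period).
- capture(name): name is "side" or "top"; returns the picture (384x512x3 uint8, red, green, blue); there is no depth.
- get_calibration(name): a dict with "K" (3x3 intrinsics, pixels), "T" (4x4, takes a point from camera to world coordinates). Camera axes: x right, y up, looking along -z (the intrinsics and any distortion apply to the point x, -y, -z); pixel columns grow to the right and rows downward; lengths in m; the calibration is good to about 2 mm. A picture is of the moment at which its call begins. get_calibration takes no time and is no camera call.
- finish_job(): hands the job in, once; it reports no verdict.
Trained networks look in the newest picture that a camera, given by its name, has taken for a name from the list of things; names that differ only in an ending like _2 or _b are one class to them, and where a whole thing is asked for, a point or a joint stands for the part that bears it (a point fixed in the world has none). Each returns a list of dicts, best first, with "conf" (0 to 1); they miss things now and then, are a little off and sometimes report something else, mostly with a low value. They report only what shows in the picture. A call takes as long as a camera call.
- spot_in(camera, target): "extent" ([left, top, right, bottom] as shares, 0 to 1, of the picture: columns of its width, rows of its height, round what is visible of it).
- spot_point(camera, target): "location" ([column, row] as shares, 0 to 1, of the picture: columns of its width, rows of its height: a listed point, or the origin of a listed thing).
The state is a dict: "time_s": time; "joints": joint angles; "joint_velocities": joint speeds; "effort": joint torques, N m; "tcp_pos": TCP position; "ee_rot": TCP orientation; "wrist_force": force on the tool from outside, world axes, zero at the start; "moment": the same for the moment, N m; "gripper_width": opening from 0.0 (shut) to 1.0 (fully open).
Only numpy, scipy, OpenCV 4.12 (cv2) and the standard library are available. Lean on these libraries where they do the work, as an engineer would, in place of code of your own. Each camera call takes 0.05 s, during which the arm holds its last target.

### The job

Carry out the pointing check at the vacuum former before its table is sent down: first point at the wide body of the long-necked guitar-shaped mould, with the fingertips held still two to four centimetres above its middle for two seconds without touching it, then point in the same way at the dial of the larger gauge on the control desk. With both checked, press the flat-topped push button on the desk (not the mushroom-headed stop beside it) fully down, let it spring back up and draw clear. Leave every mould and all the other loose things exactly where they are.

Things in the scene. Friction and masses are not known exactly. Their poses are not given: they have to be found in the camera images.
- mould_long_body (a point): middle of the top of the wide body of the long-necked mould: a loose guitar-shaped MDF mould, 30 mm thick, lying flat on the forming table among the other moulds. Body 88 x 84 mm with a raised rim 7 mm high round a shallow pocket (this point is in the plane of the rim, 30 mm above the mould's underside); from it a neck 74 mm long and 30 mm wide and a head 36 mm long with rounded ears, both 24 mm thick, run along this point's x. Its z is up. It weighs about 280 g.
- vacuum_gauge_face (a point): centre of the white dial of the vacuum gauge, the larger of the two round dial gauges on the control desk: 64 mm across, standing 15 mm proud of the panel. It is fixed; its face lies on the sloping panel. Its z is the normal of the dial, leaning 0.21 rad from vertical towards the desk's low front edge; its x points up the slope, away from the robot. Its centre lies about 80 mm above the bench.
- small_gauge_face (a point): centre of the dial of the small gauge, 40 mm across, 64 mm to the right (-y) of the vacuum gauge on the same panel; not wanted.
- table_button_top (a point): centre of the flat top of the table button: a black push button 26 mm across in a steel bezel 42 mm across, nearer the robot on the control desk than the gauges, 64 mm to the left (+y) of the stop button. Its top stands 22 mm above the panel and 10 mm above its bezel, about 70 mm above the bench. Its z is its axis (0.21 rad from vertical, like the panel); it is pressed along -z. The stop button's head begins 44 mm from its centre.
- table_button (a joint): travel of the table button: 0 up, 0.006 m fully down; a spring brings it back up; it takes about 1.5 N to start and 5 N fully down.
- stop_button_top (a point): centre of the stop button's domed mushroom head, 40 mm across, standing 34 mm above the panel beside the table button; it is not to be pressed.
- stop_button (a joint): travel of the stop button: 0 up, 0.005 m fully down.
- mould_short: a like guitar-shaped mould with the same 88 x 84 mm body but a neck only 26 mm long; 30 mm thick; origin under the middle of its wide body, neck along x; loose, left alone.
- mould_square: square dish mould, 66 x 66 x 25 mm; origin under its middle; loose, left alone.
- mould_fish: fish-shaped mould about 200 x 95 mm and 22 mm thick; origin under the front of the fish's belly, tail along x; loose, left alone.
- brush: flat paint brush, 200 mm long and 46 mm wide, 16 mm high, lying on the forming table near its left edge; origin under the inner end of the handle, bristles along x; loose, left alone.
- powder_bottle: release-powder bottle, 58 mm across and 170 mm tall, upright on the bench beyond the control desk; origin under it; loose, left alone.
- jar: jar, 68 mm across and 85 mm tall, upright on the forming table near its far edge, beyond the moulds; origin under it; loose, left alone.
- tape: roll of masking tape lying flat on the bench in front of the control desk, 96 mm across and 24 mm high; origin under it; loose, left alone.
- bed_middle (a point): the vacuum former's bed, fixed: a mesh-topped forming table 400 x 640 mm, its top 30 mm above the bench, between two blue rails about 41 mm high; the moulds lie on it. Its heater hood, 170 mm high, is parked at its left end beyond y = 0.53 m. This point is the middle of its top.
- desk: the sloping-topped control desk, fixed on the bench right of the bed: 180 x 130 mm, about 40 mm high in front (towards the robot) and 77 mm at the back; it carries the two gauges and two buttons. Origin under its middle, x away from the robot.
- vacuum_gauge: the larger gauge itself (see vacuum_gauge_face); origin under its dial, on the panel.
- mould_long: the long-necked mould itself (see mould_long_body); origin under the middle of its wide body.

How it is judged:
By the outcome, as a careful person would: the job done as asked, in the order asked, and still so for the second after the job is handed in, with the robot touching nothing.
It also fails if it takes over 51 s, if anything falls off the work surface, if the arm or the gripper's body presses on something with over 40 N, if the wrist force passes 120 N, or if a joint passes its speed limit or range.

## Working session

There is one attempt and no reset: what is moved stays moved. The work goes in short steps, Python scripts to look and compute and a shell command to move; the robot and the scene stay as the last step left them, time stands still between calls to the robot, and variables do not carry over. Pictures are saved under pics/ and viewed, and the job is handed in when it is done.

```bash
ls; mkdir -p pics
python3 - <<'E'
from station import *
import cv2,numpy as np
s=sense();print({k:np.round(v,3).tolist() for k,v in s.items()})
for n in("top","side"):
    im=capture(n);cv2.imwrite(f"pics/{n}0.png",im[:,:,::-1])
    c=get_calibration(n);print(n,{k:np.round(v,4).tolist() if not isinstance(v,str) else v for k,v in c.items()})
    for t in("mould_long_body","vacuum_gauge_face","table_button_top","small_gauge_face","stop_button_top"):
        print(t,[(np.round(np.array(d["location"])*[512,384],1).tolist(),round(d["conf"],2)) for d in spot_point(n,t)[:3]])
E
```

```text
pics
{'time_s': 0.0, 'joints': [-57.49, 22.092, 0.382, -0.029, -68.41, -14.817], 'joint_velocities': [-0.038, -0.051, -0.074, -0.024, 0.025, 0.084], 'effort': [-0.0, -39.066, 18.741, 4.22, 0.011, -0.0], 'tcp_pos': [0.19, -0.595, 0.221], 'ee_rot': [[-0.953, -0.304, -0.001], [-0.304, 0.953, 0.002], [0.0, 0.002, -1.0]], 'wrist_force': [0.617, 0.265, -0.544], 'moment': [0.011, -0.014, 0.051], 'gripper_width': 1.0}
top {'K': [[386.1593, 0.0, 256.287], [0.0, 386.1593, 186.6112], [0.0, 0.0, 1.0]], 'T': [[0.0227, 0.9962, -0.0838, 0.4108], [-0.9997, 0.0229, 0.0014, -0.0207], [0.0033, 0.0838, 0.9965, 1.1794], [0.0, 0.0, 0.0, 1.0]]}
mould_long_body [([139.0, 191.7], 0.8), ([389.3, 165.5], 0.65)]
vacuum_gauge_face [([372.1, 167.0], 0.69)]
table_button_top [([366.8, 196.1], 0.52)]
small_gauge_face [([191.7, 188.4], 0.45), ([391.7, 162.9], 0.44)]
stop_button_top [([391.3, 197.9], 0.49)]
side {'K': [[452.2962, 0.0, 254.2365], [0.0, 452.2962, 191.6196], [0.0, 0.0, 1.0]], 'T': [[-0.8122, 0.4068, -0.4182, -0.1064], [-0.5834, -0.5556, 0.5924, 0.8503], [0.0086, 0.7251, 0.6886, 1.1002], [0.0, 0.0, 0.0, 1.0]]}
mould_long_body [([188.4, 266.5], 0.73)]
vacuum_gauge_face []
table_button_top [([309.3, 149.0], 0.57)]
small_gauge_face [([296.1, 131.8], 0.64)]
stop_button_top [([319.7, 136.0], 0.59)]
```

```bash
cat > h.py <<'E'
import numpy as np
from station import *
def ray(cam,px):
    c=get_calibration(cam);K=np.array(c["K"]);T=np.array(c["T"])
    d=np.linalg.inv(K)@[px[0],px[1],1];d=T[:3,:3]@[d[0],-d[1],-d[2]]
    return T[:3,3],d/np.linalg.norm(d)
def atz(cam,px,z):
    o,d=ray(cam,px);return o+d*(z-o[2])/d[2]
def tri(a,b):
    o1,d1=ray("top",a);o2,d2=ray("side",b)
    t=np.linalg.lstsq(np.c_[d1,-d2],o2-o1,rcond=None)[0]
    p,q=o1+t[0]*d1,o2+t[1]*d2
    return (p+q)/2,np.linalg.norm(p-q)
def proj(cam,P):
    c=get_calibration(cam);K=np.array(c["K"]);T=np.array(c["T"])
    p=T[:3,:3].T@(np.array(P)-T[:3,3]);v=K@[p[0],-p[1],-p[2]];return v[:2]/v[2]
E
python3 - <<'E'
import cv2
for n in("top","side"):
    im=cv2.imread(f"pics/{n}0.png")
    cv2.imwrite(f"pics/{n}0b.png",cv2.resize(im,(768,576),interpolation=cv2.INTER_CUBIC))
E
```

```text
(no output)
```

View pics/top0b.png

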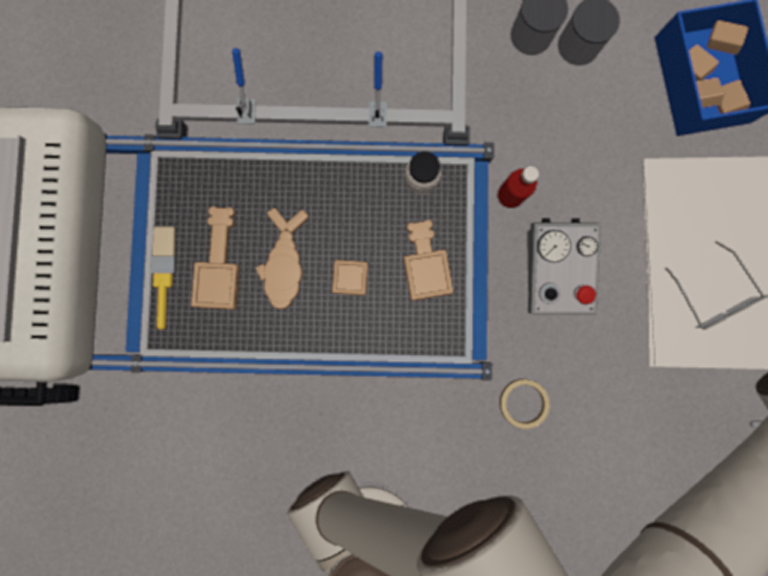

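View pics/side0b.png

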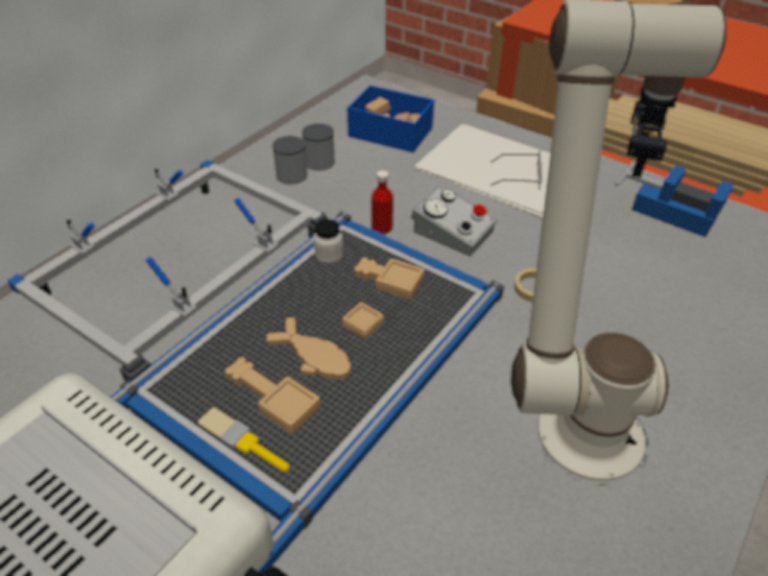

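Top view: the long-necked mould's body is at about (143,190), native pixels. The large gauge is at (369,164), the black button at (367,196) and the red stop at (390,196). In the side view, the mould body is at (193,269), the gauge at (291,138) and the button at (311,151). I'll zoom in to refine these.

Run:
```python
import cv2,numpy as np
a=cv2.imread("pics/top0.png");b=cv2.imread("pics/side0.png")
def crop(im,x,y,w,h,s): return cv2.resize(im[y:y+h,x:x+w],None,fx=s,fy=s,interpolation=cv2.INTER_CUBIC)
o=np.vstack([np.hstack([crop(a,345,140,64,72,4)[:288],crop(a,115,160,64,72,4)]),np.hstack([crop(b,270,120,64,64,4),crop(b,160,240,64,64,4)])])
cv2.imwrite("pics/crops.png",o)
from h import *
for n,t,b_ in((("top"),(143,190),0.06),("side",(193,269),0.06),("top",(369.3,164),.08),("side",(290.7,138),.08),("top",(366.7,196),.07),("side",(310.7,151.3),.07),("top",(390,196.5),.08),("side",(319.7,140.5),.08)):
    print(n,t,atz(n,t,b_).round(4))
```

```text
top (143, 190) [0.4875 0.3064 0.06  ]
side (193, 269) [0.4799 0.3156 0.06  ]
top (369.3, 164) [ 0.5759 -0.3455  0.08  ]
side (290.7, 138) [ 0.5733 -0.3451  0.08  ]
top (366.7, 196) [ 0.4843 -0.3408  0.07  ]
side (310.7, 151.3) [ 0.4777 -0.3319  0.07  ]
top (390, 196.5) [ 0.4837 -0.4044  0.08  ]
side (319.7, 140.5) [ 0.4779 -0.3961  0.08  ]
```

View pics/crops.png

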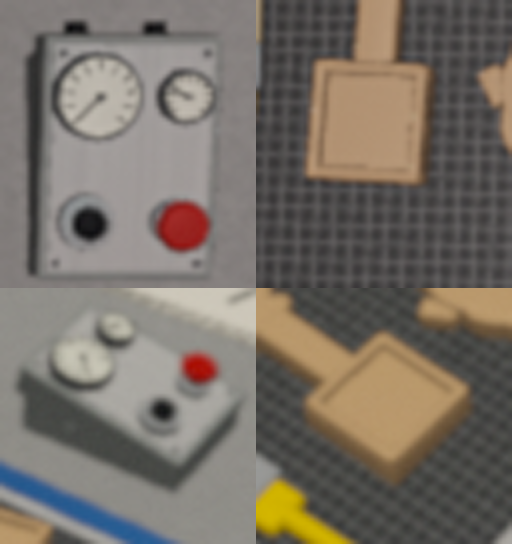

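Run:
```python
from h import *
for n,a,b in (("mould",(142.7,190.1),(192.7,267.2)),("gauge",(369.2,163.7),(290.2,138.2)),("btn",(367.1,195.9),(310.2,150.4)),("stop",(390.3,196.2),(319.4,139.5)),("small",(391.2,163.7),(298.5,130))):
    p,e=tri(a,b);print(n,p.round(4),round(e,4))
for z in(.06,): print(atz("top",(142.7,190.1),z).round(4),atz("side",(192.7,267.2),z).round(4))
g=atz("top",(369.2,163.7),.08);b=atz("top",(367.1,195.9),.07);s=atz("top",(390.3,196.2),.08);sm=atz("top",(391.2,163.7),.08)
print(g,b,s,sm, s-b,sm-g)
g=atz("side",(290.2,138.2),.08);b=atz("side",(310.2,150.4),.07);print(g,b)
```

```text
mould [0.4875 0.3088 0.055 ] 0.0
gauge [ 0.5768 -0.3464  0.0767] 0.0011
btn [ 0.4855 -0.3437  0.063 ] 0.001
stop [ 0.4849 -0.4071  0.0748] 0.0001
small [ 0.5786 -0.4096  0.0769] 0.0002
[0.4872 0.3073 0.06  ] [0.4847 0.3114 0.06  ]
[ 0.57676677 -0.34519467  0.08      ] [ 0.48457496 -0.34192253  0.07      ] [ 0.48456834 -0.40529689  0.08      ] [ 0.57823292 -0.4084871   0.08      ] [-6.62022402e-06 -6.33743577e-02  1.00000000e-02] [ 0.00146615 -0.06329243  0.        ]
[ 0.57415168 -0.3429208   0.08      ] [ 0.48188666 -0.3353474   0.07      ]
```

Targets: mould body (0.487, 0.308, 0.060), dial (0.577, −0.345, 0.080) and button (0.485, −0.342, about 0.068). The 63 mm spacings measured on the desk agree with the stated 64 mm. I'll travel high with the fingers shut, and square the jaws to the world axes with a spin of +17.7°.

```bash
python3 -m inch '[{"fingers":0,"delta_pos":[-32.8,17.4,0],"spin":8},{"fingers":0,"delta_pos":[-32.8,17.4,0],"spin":17.7},{"fingers":0,"delta_pos":[-32.8,17.4,0],"spin":17.7},{"fingers":0,"delta_pos":[-32.8,17.4,0],"spin":17.7},{"fingers":0,"delta_pos":[-32.8,17.4,0],"spin":17.7},{"fingers":0,"delta_pos":[-32.8,17.4,0],"spin":17.7},{"fingers":0,"delta_pos":[-32.8,17.4,0],"spin":17.7},{"fingers":0,"delta_pos":[-32.8,17.4,0],"spin":17.7},{"fingers":0,"delta_pos":[-47.6,47.3,0],"spin":17.7},{"fingers":0,"delta_pos":[-47.6,47.3,0],"spin":17.7},{"fingers":0,"delta_pos":[-47.6,47.3,0],"spin":17.7},{"fingers":0,"delta_pos":[-47.6,47.3,0],"spin":17.7},{"fingers":0,"delta_pos":[-47.6,47.3,0],"spin":17.7},{"fingers":0,"delta_pos":[-47.6,47.3,0],"spin":17.7},{"fingers":0,"delta_pos":[-47.6,47.3,0],"spin":17.7},{"fingers":0,"delta_pos":[-47.6,47.3,0],"spin":17.7},{"fingers":0,"delta_pos":[-47.6,47.3,0],"spin":17.7},{"fingers":0,"delta_pos":[-47.6,47.3,0],"spin":17.7}]'
python3 - <<'E'
from h import *
s=sense();print(s["time_s"],np.round(s["joints"],1),np.round(s["tcp_pos"],4),np.round(s["ee_rot"],3).tolist(),s["gripper_width"])
E
```

```text
time_s: 2.4
tcp_pos: [0.4995, -0.0007, 0.2226]
ee_rot: [[-1.0, 0.001, -0.0], [0.001, 1.0, -0.0], [0.0, -0.0, -1.0]]
wrist_force: [-0.3, -0.7, 0.2]
gripper_width: 0.007
2.4 [  18.6    9.8  -16.7    0.   -63.5 -108.6] [ 0.4995 -0.0007  0.2226] [[-1.0, 0.001, -0.0], [0.001, 1.0, -0.0], [0.0, -0.0, -1.0]] 0.006606370021803889
```

```bash
python3 -m inch '[{"fingers":0,"delta_pos":[1.25,30.9,0],"spin":0},{"fingers":0,"delta_pos":[1.25,30.9,0],"spin":0},{"fingers":0,"delta_pos":[1.25,30.9,0],"spin":0},{"fingers":0,"delta_pos":[1.25,30.9,0],"spin":0},{"fingers":0,"delta_pos":[1.25,30.9,0],"spin":0},{"fingers":0,"delta_pos":[1.25,30.9,0],"spin":0},{"fingers":0,"delta_pos":[1.25,30.9,0],"spin":0},{"fingers":0,"delta_pos":[1.25,30.9,7],"spin":0},{"fingers":0,"delta_pos":[1.25,30.9,7],"spin":0},{"fingers":0,"delta_pos":[1.25,30.9,7],"spin":0},{"fingers":0,"delta_pos":[1.25,30.9,7],"spin":0},{"fingers":0,"delta_pos":[1.25,30.9,7],"spin":0}]'
python3 - <<'E'
from h import *
import cv2
s=sense();p=s["tcp_pos"]
a=capture("top");b=capture("side")
print(proj("top",p),proj("side",p))
f=lambda im,x,y:cv2.resize(im[y:y+96,x:x+96,::-1],None,fx=4,fy=4,interpolation=cv2.INTER_CUBIC)
cv2.imwrite("pics/m1.png",np.hstack([f(a,95,145),f(b,145,200)]))
for z in(.06,):print(proj("top",(.487,.308,z)),proj("side",(.487,.308,z)))
E
```

```text
time_s: 3.6
tcp_pos: [0.4886, 0.3089, 0.1546]
ee_rot: [[-1.0, 0.001, 0.003], [0.001, 1.0, 0.002], [-0.003, 0.002, -1.0]]
wrist_force: [0.8, -0.6, 0.6]
gripper_width: 0.004
[131.81839465 186.88653813] [189.22394533 244.53027133]
[142.45256568 190.1598872 ] [192.87549567 266.0423932 ]
```

View pics/m1.png

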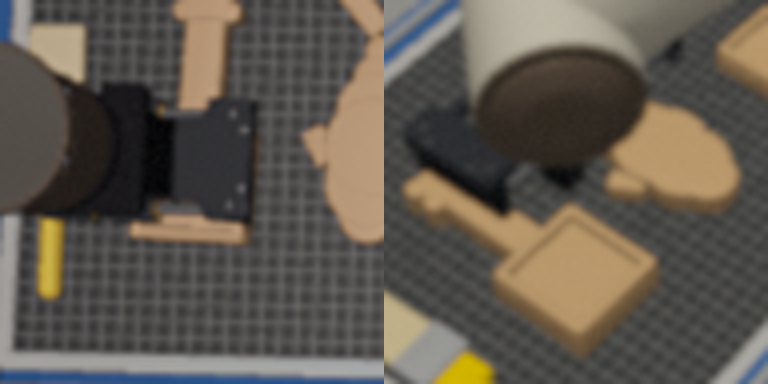

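The side view shows the fingertips at (190,246), against a projected (189,244.5), directly above the body at (193,267). I'll descend to 3 cm above it and hold.

```bash
python3 -m inch '[{"fingers":0,"delta_pos":[0,0,3.5],"spin":0},{"fingers":0,"delta_pos":[0,0,6.2],"spin":0},{"fingers":0,"delta_pos":[0,0,6.2],"spin":0},{"fingers":0,"delta_pos":[0,0,6.2],"spin":0},{"fingers":0,"delta_pos":[0,0,6.2],"spin":0},{"fingers":0,"delta_pos":[0,0,6.2],"spin":0},{"fingers":0,"delta_pos":[0,0,6.2],"spin":0}]'
python3 - <<'E'
from h import *
import cv2
s=sense();p=s["tcp_pos"];print(p)
b=capture("side")
print(proj("side",p))
f=lambda im,x,y:cv2.resize(im[y:y+96,x:x+96,::-1],None,fx=5,fy=5,interpolation=cv2.INTER_CUBIC)
cv2.imwrite("pics/m2.png",f(b,145,210))
E
```

```text
time_s: 4.4
tcp_pos: [0.4877, 0.3094, 0.0919]
ee_rot: [[-1.0, 0.0, 0.002], [0.0, 1.0, 0.002], [-0.002, 0.002, -1.0]]
wrist_force: [-0.1, -0.6, -0.4]
gripper_width: 0.003
[0.48774954 0.30939783 0.09185106]
[191.37312937 259.26481551]
```

View pics/m2.png

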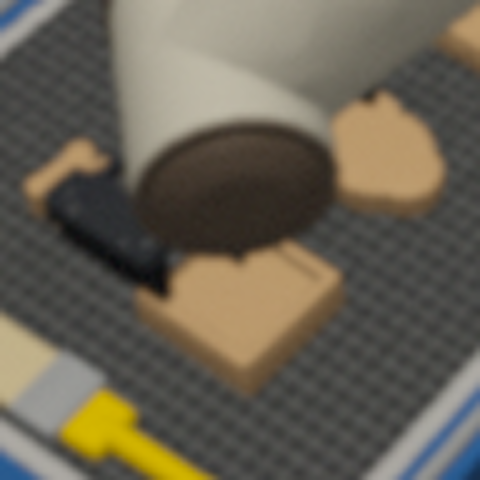

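The fingertip shows at about (192.6,261), just above the body's middle, with nothing touched. Now I'll hold still.

```bash
Z='x'; python3 -m inch '[{"fingers":0,"delta_pos":[0,0,0],"spin":0},{"fingers":0,"delta_pos":[0,0,0],"spin":0},{"fingers":0,"delta_pos":[0,0,0],"spin":0},{"fingers":0,"delta_pos":[0,0,0],"spin":0},{"fingers":0,"delta_pos":[0,0,0],"spin":0},{"fingers":0,"delta_pos":[0,0,0],"spin":0},{"fingers":0,"delta_pos":[0,0,0],"spin":0},{"fingers":0,"delta_pos":[0,0,0],"spin":0},{"fingers":0,"delta_pos":[0,0,0],"spin":0},{"fingers":0,"delta_pos":[0,0,0],"spin":0},{"fingers":0,"delta_pos":[0,0,0],"spin":0},{"fingers":0,"delta_pos":[0,0,0],"spin":0},{"fingers":0,"delta_pos":[0,0,0],"spin":0},{"fingers":0,"delta_pos":[0,0,0],"spin":0},{"fingers":0,"delta_pos":[0,0,0],"spin":0}]'; python3 -m inch '[{"fingers":0,"delta_pos":[0,0,0],"spin":0},{"fingers":0,"delta_pos":[0,0,0],"spin":0},{"fingers":0,"delta_pos":[0,0,0],"spin":0},{"fingers":0,"delta_pos":[0,0,0],"spin":0},{"fingers":0,"delta_pos":[0,0,0],"spin":0},{"fingers":0,"delta_pos":[0,0,0],"spin":0},{"fingers":0,"delta_pos":[0,0,0],"spin":0},{"fingers":0,"delta_pos":[0,0,0],"spin":0},{"fingers":0,"delta_pos":[0,0,0],"spin":0},{"fingers":0,"delta_pos":[0,0,0],"spin":0},{"fingers":0,"delta_pos":[0,0,0],"spin":0},{"fingers":0,"delta_pos":[0,0,0],"spin":0},{"fingers":0,"delta_pos":[0,0,0],"spin":0},{"fingers":0,"delta_pos":[0,0,0],"spin":0}]'
python3 - <<'E'
from h import *
p=atz("top",(344,122),.0);print("bottle base-ish",p, atz("top",(353,116),.17))
E
```

```text
time_s: 5.95
tcp_pos: [0.4872, 0.3089, 0.0905]
ee_rot: [[-1.0, 0.0, -0.0], [0.0, 1.0, 0.0], [0.0, 0.0, -1.0]]
wrist_force: [-0.1, 0.3, 0.2]
gripper_width: 0.008
time_s: 7.35
tcp_pos: [0.4872, 0.3089, 0.0905]
ee_rot: [[-1.0, 0.0, -0.0], [0.0, 1.0, -0.0], [0.0, -0.0, -1.0]]
wrist_force: [-0.2, -0.5, -0.5]
gripper_width: 0.003
bottle base-ish [ 0.7179154  -0.29059036  0.        ] [ 0.69049654 -0.27563538  0.17      ]
```

```bash
python3 -m inch '[{"fingers":0,"delta_pos":[0,0,-13],"spin":0},{"fingers":0,"delta_pos":[0,0,-13],"spin":0},{"fingers":0,"delta_pos":[0,0,-13],"spin":0},{"fingers":0,"delta_pos":[-1.3,-30.9,-13],"spin":0},{"fingers":0,"delta_pos":[-1.3,-30.9,-13],"spin":0},{"fingers":0,"delta_pos":[-1.3,-30.9,-13],"spin":0},{"fingers":0,"delta_pos":[-1.3,-30.9,-13],"spin":0},{"fingers":0,"delta_pos":[-1.3,-30.9,-13],"spin":0},{"fingers":0,"delta_pos":[-1.3,-30.9,-13],"spin":0},{"fingers":0,"delta_pos":[-8.6,-65.4,-13],"spin":0},{"fingers":0,"delta_pos":[-8.6,-65.4,-13],"spin":0},{"fingers":0,"delta_pos":[-8.6,-65.4,-13],"spin":0},{"fingers":0,"delta_pos":[-8.6,-65.4,-13],"spin":0},{"fingers":0,"delta_pos":[-8.6,-65.4,-13],"spin":0},{"fingers":0,"delta_pos":[-8.6,-65.4,-13],"spin":0},{"fingers":0,"delta_pos":[-8.6,-65.4,-13],"spin":0},{"fingers":0,"delta_pos":[-8.6,-65.4,-13],"spin":0},{"fingers":0,"delta_pos":[-8.6,-65.4,-13],"spin":0},{"fingers":0,"delta_pos":[-8.6,-65.4,-13],"spin":0},{"fingers":0,"delta_pos":[-8.6,-65.4,-13],"spin":0}]'
python3 - <<'E'
from h import *
import cv2
s=sense();p=s["tcp_pos"];print(p,proj("side",p),proj("top",p))
a=capture("top");b=capture("side")
f=lambda im,x,y:cv2.resize(im[y:y+96,x:x+96,::-1],None,fx=4,fy=4,interpolation=cv2.INTER_CUBIC)
cv2.imwrite("pics/g1.png",np.hstack([f(a,330,110),f(b,245,85)]))
E
```

```text
time_s: 9.35
tcp_pos: [0.5732, -0.3437, 0.221]
ee_rot: [[-1.0, -0.001, 0.0], [-0.001, 1.0, 0.0], [-0.0, 0.0, -1.0]]
wrist_force: [-0.5, 0.2, -0.2]
gripper_width: 0.005
[ 0.57315419 -0.34365419  0.22095791] [293.07852545 106.00535143] [385.1407462  157.08762171]
```

View pics/g1.png

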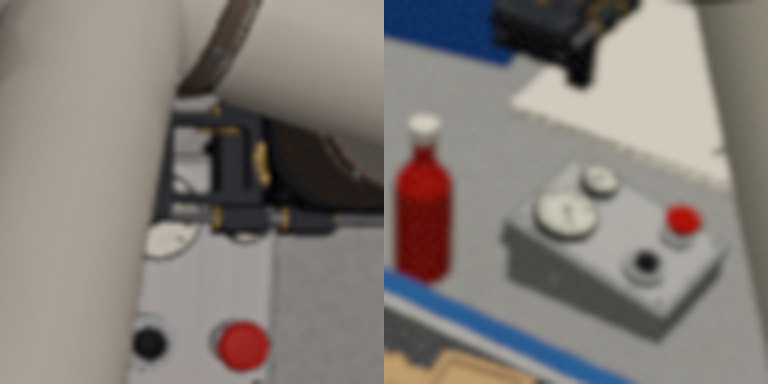

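The fingertips show at (294,106) in the side view, matching the projection. They are above the dial at (290,138) and clear of the bottle. I'll descend to 3 cm above the dial.

```bash
python3 -m inch '[{"fingers":0,"delta_pos":[0,-0.1,5],"spin":0},{"fingers":0,"delta_pos":[0,-0.1,9],"spin":0},{"fingers":0,"delta_pos":[0,-0.1,11.1],"spin":0},{"fingers":0,"delta_pos":[0,-0.1,11.1],"spin":0},{"fingers":0,"delta_pos":[0,-0.1,11.1],"spin":0},{"fingers":0,"delta_pos":[0,-0.1,11.1],"spin":0},{"fingers":0,"delta_pos":[0,-0.1,11.1],"spin":0}]'
python3 - <<'E'
from h import *
import cv2
s=sense();p=s["tcp_pos"];print(p,proj("side",p))
b=capture("side")
f=lambda im,x,y:cv2.resize(im[y:y+96,x:x+96,::-1],None,fx=5,fy=5,interpolation=cv2.INTER_CUBIC)
cv2.imwrite("pics/g2.png",f(b,245,85))
E
```

```text
time_s: 10.15
tcp_pos: [0.5743, -0.3464, 0.1119]
ee_rot: [[-1.0, -0.0, 0.004], [-0.0, 1.0, -0.001], [-0.004, -0.001, -1.0]]
wrist_force: [-0.3, 0.6, -0.0]
gripper_width: 0.01
[ 0.57431192 -0.34636065  0.11185903] [291.20685825 130.79217638]
```

View pics/g2.png

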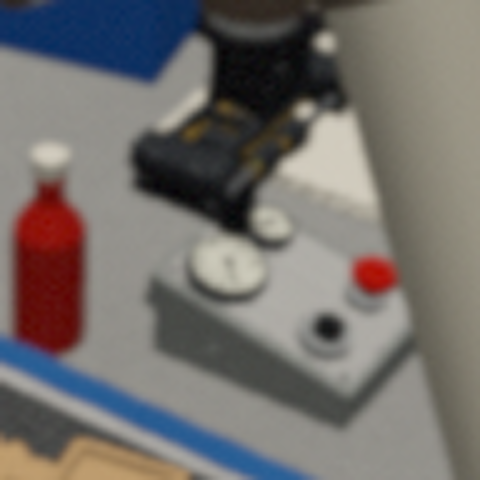

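The fingertip is at (292,129), above the dial at (291,138). I'll lower it 2 mm and hold.

```bash
python3 -m inch '[{"fingers":0,"delta_pos":[0,0,0.2],"spin":0},{"fingers":0,"delta_pos":[0,0,0.2],"spin":0},{"fingers":0,"delta_pos":[0,0,0.2],"spin":0},{"fingers":0,"delta_pos":[0,0,0.2],"spin":0},{"fingers":0,"delta_pos":[0,0,0.2],"spin":0},{"fingers":0,"delta_pos":[0,0,0.2],"spin":0},{"fingers":0,"delta_pos":[0,0,0.2],"spin":0},{"fingers":0,"delta_pos":[0,0,0.2],"spin":0},{"fingers":0,"delta_pos":[0,0,0.2],"spin":0},{"fingers":0,"delta_pos":[0,0,0.2],"spin":0},{"fingers":0,"delta_pos":[0,0,0.2],"spin":0},{"fingers":0,"delta_pos":[0,0,0.2],"spin":0},{"fingers":0,"delta_pos":[0,0,0.2],"spin":0},{"fingers":0,"delta_pos":[0,0,0.2],"spin":0},{"fingers":0,"delta_pos":[0,0,0.2],"spin":0},{"fingers":0,"delta_pos":[0,0,0.2],"spin":0}]'; python3 -m inch '[{"fingers":0,"delta_pos":[0,0,0],"spin":0},{"fingers":0,"delta_pos":[0,0,0],"spin":0},{"fingers":0,"delta_pos":[0,0,0],"spin":0},{"fingers":0,"delta_pos":[0,0,0],"spin":0},{"fingers":0,"delta_pos":[0,0,0],"spin":0},{"fingers":0,"delta_pos":[0,0,0],"spin":0},{"fingers":0,"delta_pos":[0,0,0],"spin":0},{"fingers":0,"delta_pos":[0,0,0],"spin":0},{"fingers":0,"delta_pos":[0,0,0],"spin":0},{"fingers":0,"delta_pos":[0,0,0],"spin":0},{"fingers":0,"delta_pos":[0,0,0],"spin":0},{"fingers":0,"delta_pos":[0,0,0],"spin":0},{"fingers":0,"delta_pos":[0,0,0],"spin":0},{"fingers":0,"delta_pos":[0,0,0],"spin":0},{"fingers":0,"delta_pos":[0,0,0],"spin":0},{"fingers":0,"delta_pos":[0,0,0],"spin":0}]'
```

```text
time_s: 11.8
tcp_pos: [0.5731, -0.3461, 0.1076]
ee_rot: [[-1.0, 0.0, -0.0], [0.0, 1.0, 0.0], [0.0, 0.0, -1.0]]
wrist_force: [-0.1, 0.6, -0.1]
gripper_width: 0.006
time_s: 13.4
tcp_pos: [0.5732, -0.3461, 0.1076]
ee_rot: [[-1.0, 0.0, 0.0], [0.0, 1.0, -0.0], [-0.0, -0.0, -1.0]]
wrist_force: [-0.2, 0.5, -0.2]
gripper_width: 0.003
```

```bash
python3 -m inch '[{"fingers":0,"delta_pos":[0,0,-4],"spin":0},{"fingers":0,"delta_pos":[0,0,-4],"spin":0},{"fingers":0,"delta_pos":[9.4,0.4,-4],"spin":0},{"fingers":0,"delta_pos":[9.4,0.4,-4],"spin":0},{"fingers":0,"delta_pos":[9.4,0.4,-4],"spin":0},{"fingers":0,"delta_pos":[9.4,0.4,0],"spin":0},{"fingers":0,"delta_pos":[9.4,0.4,1.5],"spin":0},{"fingers":0,"delta_pos":[9.4,0.4,1.5],"spin":0},{"fingers":0,"delta_pos":[9.4,0.4,1.5],"spin":0},{"fingers":0,"delta_pos":[9.4,0.4,1.5],"spin":0},{"fingers":0,"delta_pos":[9.4,0.4,1.5],"spin":0}]'
python3 - <<'E'
from h import *
import cv2
s=sense();p=s["tcp_pos"];print(p,proj("side",p),proj("top",p))
a=capture("top");b=capture("side")
f=lambda im,x,y:cv2.resize(im[y:y+80,x:x+80,::-1],None,fx=5,fy=5,interpolation=cv2.INTER_CUBIC)
cv2.imwrite("pics/b1.png",np.hstack([f(a,335,140),f(b,265,100)]))
E
```

```text
time_s: 14.5
tcp_pos: [0.4801, -0.3425, 0.0938]
ee_rot: [[-1.0, -0.0, 0.002], [-0.0, 1.0, -0.001], [-0.002, -0.001, -1.0]]
wrist_force: [-0.5, 0.5, 0.5]
gripper_width: 0.006
[ 0.48014457 -0.34248131  0.09383569] [312.22903508 144.4288764 ] [369.74753507 196.96830267]
```

View pics/b1.png

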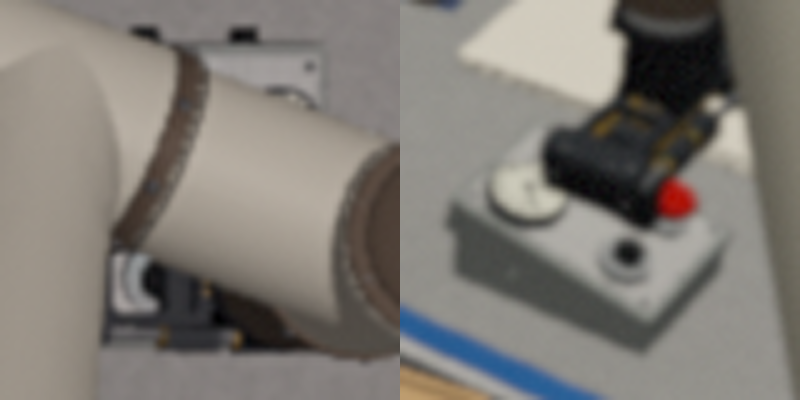

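The tip at (312,143) in the side view is above the black button at (311,150). I'll press in small steps along the button's axis and watch the force.

```bash
python3 -m inch '[{"fingers":0,"delta_pos":[0,0,1],"spin":0},{"fingers":0,"delta_pos":[0,0,1.6],"spin":0},{"fingers":0,"delta_pos":[0,0,1.9],"spin":0},{"fingers":0,"delta_pos":[0,0,1.9],"spin":0},{"fingers":0,"delta_pos":[0,0,1.9],"spin":0},{"fingers":0,"delta_pos":[0,0,1.9],"spin":0}]'; python3 -m inch '[{"fingers":0,"delta_pos":[-0.05,0,0.2],"spin":0},{"fingers":0,"delta_pos":[-0.05,0,0.2],"spin":0},{"fingers":0,"delta_pos":[-0.05,0,0.2],"spin":0}]'; python3 -m inch '[{"fingers":0,"delta_pos":[-0.05,0,0.2],"spin":0},{"fingers":0,"delta_pos":[-0.05,0,0.2],"spin":0},{"fingers":0,"delta_pos":[-0.05,0,0.2],"spin":0}]'; python3 -m inch '[{"fingers":0,"delta_pos":[-0.05,0,0.2],"spin":0},{"fingers":0,"delta_pos":[-0.05,0,0.2],"spin":0},{"fingers":0,"delta_pos":[-0.05,0,0.2],"spin":0}]'
```

```text
time_s: 15.2
tcp_pos: [0.4793, -0.3422, 0.0737]
ee_rot: [[-1.0, 0.0, 0.0], [0.0, 1.0, -0.0], [-0.0, -0.0, -1.0]]
wrist_force: [-0.1, -0.4, -0.5]
gripper_width: 0.005
time_s: 15.5
tcp_pos: [0.4797, -0.3421, 0.0716]
ee_rot: [[-1.0, 0.0, 0.0], [0.0, 1.0, -0.0], [-0.0, -0.0, -1.0]]
wrist_force: [-0.9, -0.2, 0.0]
gripper_width: 0.005
time_s: 15.8
tcp_pos: [0.4802, -0.3422, 0.0698]
ee_rot: [[-1.0, 0.0, 0.0], [0.0, 1.0, -0.0], [-0.0, -0.0, -1.0]]
wrist_force: [-0.1, 1.8, 2.2]
gripper_width: 0.006
time_s: 16.1
tcp_pos: [0.4807, -0.3422, 0.0677]
ee_rot: [[-1.0, 0.0, -0.0], [0.0, 1.0, -0.0], [0.0, -0.0, -1.0]]
wrist_force: [-1.6, 0.3, 2.7]
gripper_width: 0.005
```

Contact came at a height of about 0.071, as expected. I'll keep pressing.

```bash
python3 -m inch '[{"fingers":0,"delta_pos":[-0.05,0,0.2],"spin":0},{"fingers":0,"delta_pos":[-0.05,0,0.2],"spin":0},{"fingers":0,"delta_pos":[-0.05,0,0.2],"spin":0}]'; python3 -m inch '[{"fingers":0,"delta_pos":[-0.02,0,0.1],"spin":0},{"fingers":0,"delta_pos":[-0.02,0,0.1],"spin":0},{"fingers":0,"delta_pos":[-0.02,0,0.1],"spin":0}]'; python3 -m inch '[{"fingers":0,"delta_pos":[-0.02,0,0.1],"spin":0},{"fingers":0,"delta_pos":[-0.02,0,0.1],"spin":0},{"fingers":0,"delta_pos":[-0.02,0,0.1],"spin":0}]'; python3 -m inch '[{"fingers":0,"delta_pos":[-0.02,0,0.1],"spin":0},{"fingers":0,"delta_pos":[-0.02,0,0.1],"spin":0},{"fingers":0,"delta_pos":[-0.02,0,0.1],"spin":0}]'
```

```text
time_s: 16.4
tcp_pos: [0.4811, -0.3422, 0.0656]
ee_rot: [[-1.0, 0.0, -0.0], [0.0, 1.0, -0.0], [0.0, -0.0, -1.0]]
wrist_force: [-1.5, -0.0, 4.4]
gripper_width: 0.008
time_s: 16.7
tcp_pos: [0.4813, -0.3422, 0.065]
ee_rot: [[-1.0, -0.0, -0.0], [-0.0, 1.0, -0.0], [0.0, -0.0, -1.0]]
wrist_force: [-2.7, 1.1, 7.2]
gripper_width: 0.003
time_s: 17.0
tcp_pos: [0.4813, -0.3422, 0.0648]
ee_rot: [[-1.0, -0.0, -0.0], [-0.0, 1.0, -0.0], [0.0, -0.0, -1.0]]
wrist_force: [-4.9, 0.5, 11.7]
gripper_width: 0.009
time_s: 17.3
tcp_pos: [0.4814, -0.3422, 0.0647]
ee_rot: [[-1.0, -0.001, -0.001], [-0.001, 1.0, -0.001], [0.001, -0.001, -1.0]]
wrist_force: [-5.7, 3.0, 15.3]
gripper_width: 0.007
```

The button has bottomed out: the force rises steeply at about 6 mm of travel. I'll draw back along the axis, then move clear.

```bash
python3 -m inch '[{"fingers":0,"delta_pos":[0.1,0,-0.5],"spin":0},{"fingers":0,"delta_pos":[0.2,0,-1],"spin":0},{"fingers":0,"delta_pos":[0.3,0,-1.5],"spin":0},{"fingers":0,"delta_pos":[0.3,0,-5],"spin":0},{"fingers":0,"delta_pos":[0.3,0,-10],"spin":0},{"fingers":0,"delta_pos":[0.3,0,-15],"spin":0},{"fingers":0,"delta_pos":[0.3,0,-15],"spin":0},{"fingers":0,"delta_pos":[0.3,-20,-15],"spin":0},{"fingers":0,"delta_pos":[0.3,-20,-15],"spin":0},{"fingers":0,"delta_pos":[0.3,-20,-15],"spin":0},{"fingers":0,"delta_pos":[0.3,-20,-15],"spin":0},{"fingers":0,"delta_pos":[0.3,-20,-15],"spin":0},{"fingers":0,"delta_pos":[0.3,-20,-15],"spin":0},{"fingers":0,"delta_pos":[0.3,-20,-15],"spin":0},{"fingers":0,"delta_pos":[0.3,-20,-15],"spin":0}]'
python3 - <<'E'
from h import *
import cv2
a=capture("top");b=capture("side")
for n,i in(("top",a),("side",b)):
    o=cv2.imread(f"pics/{n}0.png");cv2.imwrite(f"pics/{n}_end.png",i[:,:,::-1])
    d=cv2.absdiff(o,np.ascontiguousarray(i[:,:,::-1])).max(2)
    cv2.imwrite(f"pics/{n}_d.png",np.hstack([i[:,:,::-1][:, :],]) )
    print(n,"bed diff",(d[100:240,100:330] if n=="top" else d[150:330,100:320])>40 .__int__() if 0 else ((d[100:240,100:330] if n=="top" else d[150:330,100:300])>40).sum())
cv2.imwrite("pics/end.png",cv2.resize(np.hstack([a,b])[:,:,::-1],(800,300)))
cv2.imwrite("pics/endc.png",cv2.resize(np.hstack([a[120:220,320:420],b[90:190,250:350]])[:,:,::-1],(800,400),interpolation=cv2.INTER_CUBIC))
E
```

```text
time_s: 18.8
tcp_pos: [0.4793, -0.5408, 0.2131]
ee_rot: [[-1.0, -0.002, 0.001], [-0.002, 1.0, -0.0], [-0.001, -0.0, -1.0]]
wrist_force: [0.2, 0.2, -1.0]
gripper_width: 0.007
top bed diff 0
side bed diff 0
```

View pics/end.png

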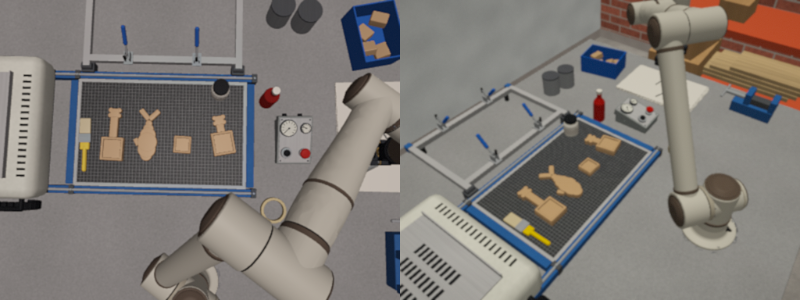

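View pics/endc.png

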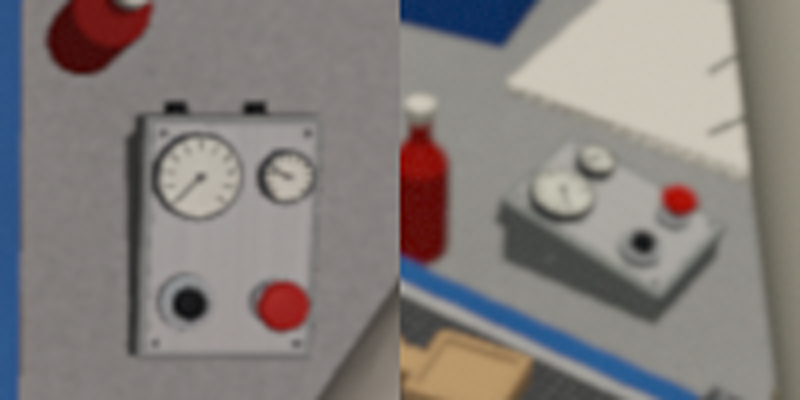

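The button is back up at about (367,196), the stop is untouched, and the moulds and loose things are where they were, with no changed pixels on the bed in either view. The arm is clear, so I'm handing the job in.

```bash
python3 -c "from station import finish_job;print(finish_job())"
```

```text
the job is handed in; nothing more can be done
None
```

The pointing check and the button press are done, in the order asked, and the job is handed in at about 19 s of the 51 s allowed.

- **Long-necked mould:** the shut fingertips held still about 30 mm above the middle of the wide body for about 2.9 s, with no contact force.
- **Larger gauge:** they held still about 28–30 mm above the dial for about 3 s, again with no contact force.
- **Table button:** I pressed it along its axis from contact at about z = 0.0705 to a hard stop near 0.0647, about 6 mm. The upward force reached 15 N, well past the 5 N needed, so it went fully down. I then drew back along the axis and moved clear.

**Last checks:** comparing start and end pictures showed no changed pixels on the bed in either view. By eye, the bottle had not moved, the stop was untouched and the button looked back up; the tape is partly hidden by the arm in the top view, but nothing went near it. The wrist force was back to about zero.

**Disagreements:**
- The trained networks' points for the mould and gauge were about 4 px off the picture, so I used positions read from the image.
- The heights I worked out from the two cameras came out 3–7 mm below the stated ones. I used the stated heights, and contact with the button agreed with them.

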